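# Seat the coin counter's feed disc on its drive pin

### The arm

A 6-joint arm with a two-finger parallel gripper is mounted at the origin on the work surface. World frame = base frame: x ahead of the robot, y to its left, z up, the work surface at z = 0. Lengths are in m, angles in rad, forces in N, time in s.
With the tool pointing down it reaches from about 0.35 to 0.775 m from the base axis. Payload 5.5 kg.
Tool frame: the origin (TCP) lies on the centre line of the jaws, within the pads' length; the fingertips stand 11 mm ahead of it and the grasp point (between the pads) lies 8 mm behind it (env.nose_length is the distance from the TCP to the fingertips, in m); x points along the fingers, z is the direction in which the jaws open and shut, and the axes are right-handed (so a half turn about x gives the same grasp; the last joint's range is limited). The gripper opens to 85 mm and grips with 20 to 120 N. Pads are 22 mm wide; open, the fingers measure 114 mm over their backs; the gripper's body (76 mm by 85 mm) begins 54 mm behind the grasp point. The pads swing forward as they close: fully open they stand 13 mm farther back than shut.
Start: joints at [1.043, 0.313, 0.046, 1.304, 0, 1.431], TCP at [0.217, 0.532, 0.242] pointing down, gripper open.
Joint ranges: [-2.76, 2.76], [-0.86, 1.69], [-1.03, 1.26], [-2.2, 2.34], [-1.47, 1.5], [-3.14, 3.14]. Speed limits (rad/s): [2.57, 2.57, 3.14, 3.14, 3.14, 3.14].

### API

Orientations are given as a unit quaternion [w, x, y, z].
In Python, from workcell import env gives the robot as it stands. The module is installed in compiled form; this text tells all that it offers.
- The arm moves only by the tool step_arm, never from a script. Its argument "moves" is a list that holds one entry, the list of rows, each a list of 7 numbers: the turn, a rotation vector about the tool's x, y, z in rad, then the shift along the tool's x, y, z in m, then the opening, from 0 (shut) to 1 (fully open). In form: [[[rx, ry, rz, tx, ty, tz, grip], ...]]. A call has 1 to 12 rows; each row is the pose to reach, as a shift and turn from the pose measured when the call began, along the tool's axes at that moment; what a row does not reach only later rows make up. A row lasts 1/10 s, in which the tool goes at most 50 mm and 8.59 degrees, less where a joint would pass 70% of its speed; a pose out of reach is approached as far as the arm can. A call with a gripper value outside its range is refused whole. The fingers move at their own pace and stop on an object; "force" is the grip in N (left out, the last holds). Time passes only in rows, so rows that repeat a pose let the fingers close. It gives the time, the measured TCP pose, the force and the opening at its end, in the units of the state.
- env.get_state(): the state, without advancing time (a new reading comes with each control period).
- env.read_camera(name): name is "scene" or "top" or "wrist"; returns (picture, depth): 384x512x3 uint8, red, green, blue; 384x512 float32, m along the optical axis (not along the pixel's ray), 0 where there is no reading.
- env.get_calibration(name): a dict with "mtx" (3x3 intrinsics, pixels), "distortion" ([k1, k2, p1, p2, k3] as OpenCV has them; the pictures are not rectified), "camera_from_world" (4x4, takes a point from world to camera coordinates); the wrist camera has in their place "T_tool_cam" (4x4, takes a point from camera to tool coordinates, whose origin is the TCP and whose axes are the tool frame's). Camera axes: x right, y down, z forward; pixel columns grow to the right and rows downward; lengths in m; the calibration is good to about 2 mm. A picture is of the moment at which its call begins: read the wrist's pose just before it. get_calibration takes no time and is no camera call.
- env.hand_in(): hands the job in, once; it reports no verdict.
Trained networks look in the newest picture that a camera, given by its name, has taken for a name from the list of things; names that differ only in an ending like _2 or _b are one class to them, and where a whole thing is asked for, a point or a joint stands for the part that bears it (a point fixed in the world has none). Each returns a list of dicts, best first, with "confidence" (0 to 1); they miss things now and then, are a little off and sometimes report something else, mostly with a low value. They report only what shows in the picture. A call takes as long as a camera call.
- env.boxes_of(camera, thing): "uv" ([column, row] in pixels, amid what is visible of it).
- env.silhouettes(camera, thing): "mask" (384x512 bool, what is visible of it) and "uv" ([column, row] in pixels, amid what is visible of it).
The state is a dict: "clock": time; "joint_pos": joint angles; "qvel": joint speeds; "tau": joint torques, N m; "tcp_pos": TCP position; "orientation": TCP orientation; "wrist_force": force on the tool from outside, world axes, zero at the start; "ft_torque": the same for the moment, N m; "finger_gap": finger opening in m.
Only numpy, scipy, OpenCV 4.12 (cv2) and the standard library are available. Lean on these libraries where they do the work, as an engineer would, in place of code of your own. Each camera call takes 0.05 s, during which the arm holds its last target.

### The job

The coin counter has just been cleaned, but its round feed disc was put back at the wrong angle and sits high, on top of the drive pin. With the fingertips, push the disc round, either way (its studs are there to push against), until the notch in its rim stands over the pin, then press its hub down until the disc is fully home, without forcing it, and take the hand away. Do not grip the hub or a stud or lift the disc, and leave the other things on and around the machine where they are.

Things in the scene. Friction and masses are not known exactly. Their poses are not given: they have to be found in the camera images.
- hub_top (a point): Centre of the flat top (34 mm across) of the feed disc's grey plastic hub, which is 48 mm in diameter and stands 18 mm above the disc; it lies on the disc's upright turning axis. The feed disc is a flat aluminium disc, 170 mm in diameter and 10 mm thick, lying level on top of a grey desktop coin counter inside a low round wall. The disc's top face is 18 mm below this point.
- feed_disc (a joint): How far the disc has gone down, in m: 0 at the start (10 mm too high, its underside on the pin), 0.010 fully home on the drive plate, negative if lifted. It is snug on its spindle and does not drop by itself: with the notch over the pin it goes down under about 6 to 10 N and stays down; elsewhere the pin stops it.
- disc_turn (a joint): Angle of the disc in rad, counter-clockwise seen from above: 0 (or 2 pi) when its notch is over the pin. It turns on without a stop either way, with light friction (0.06 N m, about 1 N at a stud), and stays where it is left.
- notch (a point): Middle of the U-shaped notch in the rim of the feed disc, 83 mm from the axis, at the height of the disc's top face. The notch is 22 mm wide and 13 mm deep from the rim and goes right through; the pin has about 4 mm of play in it on either side.
- pin (a point): Top of the drive pin: a round-topped upright steel dowel, 14 mm in diameter, 83 mm from the disc's axis, standing 10 mm above the dark steel drive plate (196 mm across) under the disc; it does not move and a part of it shows outside the disc's rim. The notch must come straight over it.
- stud0 (a point): Centre, half-way up, of one of three equal steel studs that stand on the feed disc: 12 mm in diameter, 14 mm high above the disc's top, 58 mm from the axis, for stirring the coins. This one is 60 degrees counter-clockwise (seen from above) from the notch.
- stud1 (a point): The same for the stud straight opposite the notch (180 degrees).
- stud2 (a point): The same for the stud 60 degrees clockwise from the notch.
- coin_counter: The coin counter, fixed to the table: grey case 370 by 300 mm, deck 130 mm high, operating panel at the front (its -x side). Origin under the disc's axis at table height; the pin lies along its +x axis. The round wall about the disc (inner radius 111 mm) is 22 mm high above the deck: at the start the disc's top is 6 mm above its rim, when seated 4 mm below.
- coin_roll_a: Paper coin roll, 25 mm in diameter and 52 mm high, standing on the counter's deck at a front corner. Origin under it. Not to be disturbed.
- coin_roll_b: A like coin roll standing on the table. Origin under its middle. Not to be disturbed.
- brush: Cleaning brush, 170 mm long, lying on the deck behind the round wall. Origin under its middle. Not to be disturbed.
- hopper: The counter's clear plastic hopper ring, 236 mm in diameter and 65 mm high, set aside on the table to the left. Origin under its middle. Not to be disturbed.
- coin_cup: Steel coin cup, 76 mm in diameter and 75 mm high, on the table. Origin under its middle. Not to be disturbed.
- stamp: Wooden stamp, 44 mm in diameter and 78 mm high, on the table. Origin under its middle. Not to be disturbed.

How it is judged:
By the outcome, as a careful person would: the job done as asked, in the order asked, and still so for the second after the job is handed in, with the robot touching nothing.
It also fails if it takes over 48 s, if anything falls off the work surface, if the arm or the gripper's body presses on something with over 40 N, if the wrist force passes 120 N, or if a joint passes its speed limit or range.

## Working session

There is one attempt and no reset: what is moved stays moved. The work goes in short steps, Python scripts to look and compute and a tool call to move; the robot and the scene stay as the last step left them, time stands still between calls to the robot, and variables do not carry over. Pictures are saved under pics/ and viewed, and the job is handed in when it is done.

Besides the shell and the picture viewer there is one more tool, called as name(argument=value, ...) on one line, values as JSON. step_arm: Moves the arm, as the interface text tells. Its arguments: {"type":"object","properties":{"moves":{"type":"array","items":{"type":"array","items":{"type":"array","items":{"type":"number"}}}},"force":{"type":"number"}},"required":["moves"]}

```bash
mkdir -p pics; cat > h.py <<'E'
import numpy as np, cv2
from workcell import env
from scipy.spatial.transform import Rotation as R
def shot(name,fn=None):
    st=env.get_state(); im,d=env.read_camera(name)
    if fn: cv2.imwrite('pics/'+fn,im[:,:,::-1])
    return st,im,d
def Tcw(name,st):
    c=env.get_calibration(name)
    if 'camera_from_world' in c: return c,np.linalg.inv(c['camera_from_world'])
    q=np.array(st['orientation']);T=np.eye(4);T[:3,:3]=R.from_quat(q[[1,2,3,0]]).as_matrix();T[:3,3]=st['tcp_pos']
    return c,T@np.array(c['T_tool_cam'])
def ray(name,st,uv):
    c,T=Tcw(name,st)
    p=cv2.undistortPoints(np.array(uv,float).reshape(-1,1,2),np.array(c['mtx']),np.array(c['distortion'])).reshape(-1,2)
    v=np.c_[p,np.ones(len(p))]@T[:3,:3].T
    return T[:3,3],v
def at_z(name,st,uv,z):
    o,v=ray(name,st,uv); return o+v*((z-o[2])/v[:,2])[:,None]
def at_d(name,st,uv,d):
    o,v=ray(name,st,uv); uv=np.atleast_2d(uv)
    return o+v*np.array([d[int(round(b)),int(round(a))] for a,b in uv])[:,None]
def proj(name,st,P):
    c,T=Tcw(name,st);Ti=np.linalg.inv(T)
    r,_=cv2.Rodrigues(Ti[:3,:3]);return cv2.projectPoints(np.array(P,float).reshape(-1,1,3),r,Ti[:3,3],np.array(c['mtx']),np.array(c['distortion']))[0].reshape(-1,2)
E
python3 - <<'E'
from h import *
for n in ['scene','top','wrist']:
    st,im,d=shot(n,n+'0.png')
    for t in ['hub_top','notch','pin','stud0','stud1','stud2','coin_counter','coin_roll_a','brush','hopper','coin_cup','stamp']:
        for r in env.boxes_of(n,t)[:3]:
            uv=r['uv']; print(n,t,np.round(uv,1),round(r['confidence'],2),np.round(at_d(n,st,uv,d),3))
print(env.get_state())
E
```

```text
scene hub_top [235.9 222.9] 0.91 [[ 0.612 -0.125  0.167]]
scene notch [233.9 222.8] 0.7 [[ 0.607 -0.126  0.167]]
scene pin [232.7 245.3] 0.72 [[ 0.629 -0.173  0.135]]
scene pin [223.  182.7] 0.39 [[0.495 0.    0.171]]
scene stud0 [232.8 222.7] 0.63 [[ 0.604 -0.128  0.167]]
scene stud1 [232.8 222.7] 0.63 [[ 0.604 -0.128  0.167]]
scene stud2 [232.8 222.7] 0.63 [[ 0.604 -0.128  0.167]]
scene coin_counter [237.1 245.9] 0.93 [[ 0.64  -0.169  0.135]]
scene coin_roll_a [178.5 355.4] 0.55 [[ 0.65  -0.464  0.04 ]]
scene brush [286.1 245.1] 0.84 [[ 0.756 -0.117  0.147]]
scene hopper [312.4 150.9] 0.62 [[0.607 0.418 0.066]]
scene coin_cup [132.3 314.9] 0.71 [[ 0.463 -0.415  0.013]]
scene coin_cup [221.4 181.8] 0.25 [[0.49  0.    0.172]]
scene stamp [265.9 146. ] 0.64 [[0.415 0.427 0.021]]
top hub_top [304.6 188.9] 0.56 [[ 0.594 -0.1    0.176]]
top notch [306.6 190.8] 0.75 [[ 0.588 -0.105  0.177]]
top pin [304.8 198. ] 0.86 [[ 0.571 -0.102  0.162]]
top stud0 [303.6 186.4] 0.59 [[ 0.6   -0.097  0.18 ]]
top stud1 [303.6 186.4] 0.59 [[ 0.6   -0.097  0.18 ]]
top stud2 [303.6 186.4] 0.59 [[ 0.6   -0.
[... 882 characters left out ...]
405 0.444 0.034]]
{'clock': 1.95, 'joint_pos': array([1.04345032e+00, 3.13179558e-01, 4.60965285e-02, 1.30361828e+00,
       4.96195234e-06, 1.43120143e+00]), 'qvel': array([ 2.97230711e-03,  8.73069285e-04, -2.73720053e-04, -9.97263094e-05,
        1.19854936e-04, -3.27295835e-04]), 'tau': array([-3.67585642e-05, -4.80450225e+01,  2.98806792e+01,  4.44571206e-04,
       -1.29553746e-04, -6.00495568e-06]), 'tcp_pos': array([0.21743201, 0.53233742, 0.2423334 ]), 'orientation': array([ 0.58699356, -0.39428457,  0.58693465,  0.39431707]), 'wrist_force': array([-0.14927227,  0.36526078, -0.0234415 ]), 'ft_torque': array([ 0.00175442, -0.00208016, -0.01836972]), 'finger_gap': 0.08538912737100372}
```

```bash
python3 - <<'E'
import cv2
a=cv2.imread('pics/top0.png')[120:270,220:430]; cv2.imwrite('pics/top0c.png',cv2.resize(a,None,fx=3.8,fy=3.8,interpolation=cv2.INTER_CUBIC))
E
```

```text
(no output)
```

View pics/top0c.png

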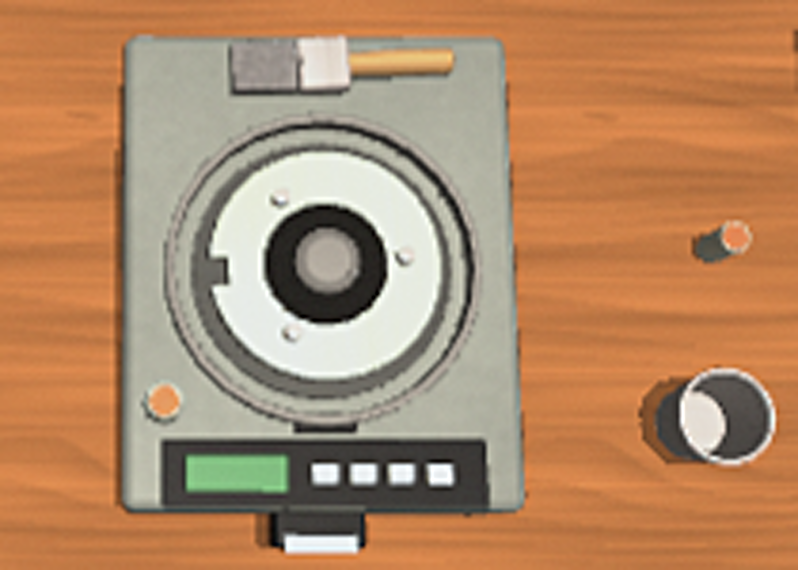

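View pics/scene0.png

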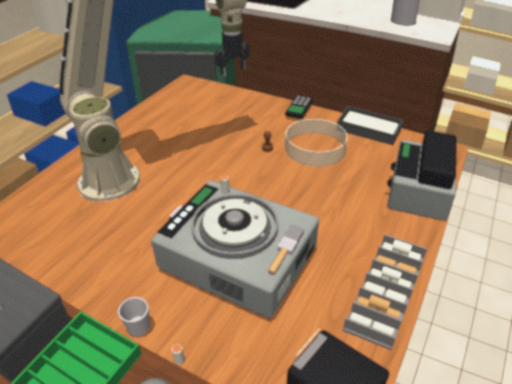

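The top picture shows the disc centre at about (306,189), the notch on its left (+y) side, and studs at upper left, right and lower left. The notch is therefore about +90° from the pin. I'll move the wrist camera above it for an accurate measurement.

```bash
cat >> h.py <<'E'
def row(st,P,yaw):
    # target: tool x down, tool y pointing along yaw in world xy
    q=np.array(st['orientation']);R0=R.from_quat(q[[1,2,3,0]])
    y=np.array([np.cos(yaw),np.sin(yaw),0]);x=np.array([0,0,-1.]);z=np.cross(x,y)
    Rt=R.from_matrix(np.c_[x,y,z])
    return np.r_[(R0.inv()*Rt).as_rotvec(),R0.inv().apply(np.array(P)-st['tcp_pos'])]
def tooly(st):
    q=np.array(st['orientation']);return R.from_quat(q[[1,2,3,0]]).as_matrix()
E
python3 - <<'E'
from h import *
st=env.get_state();print(np.round(tooly(st),3));print(np.round(env.get_calibration('wrist')['T_tool_cam'],3), env.nose_length)
for deg in [-90,0,90,180]:
    print(deg,np.round(row(st,[0.52,-0.1,0.40],np.radians(deg)),3))
E
```

```text
[[ 0.    -0.926  0.378]
 [ 0.     0.378  0.926]
 [-1.    -0.     0.   ]]
[[-0.001 -0.289  0.957 -0.132]
 [-0.    -0.957 -0.289  0.073]
 [ 1.    -0.     0.001  0.   ]
 [ 0.     0.     0.     1.   ]] 0.011
-90 [-1.959  0.     0.    -0.158 -0.519 -0.471]
0 [ 2.754  0.    -0.    -0.158 -0.519 -0.471]
90 [ 1.183  0.    -0.    -0.158 -0.519 -0.471]
180 [-0.388  0.     0.    -0.158 -0.519 -0.471]
```

step_arm(moves=[[[0, 0, 0, -0.1, 0, 0, 0], [0, 0, 0, -0.138, 0, 0, 0], [-0.388, 0, 0, -0.138, -0.547, -0.459, 0], [-0.388, 0, 0, -0.138, -0.547, -0.459, 0], [-0.388, 0, 0, -0.138, -0.547, -0.459, 0], [-0.388, 0, 0, -0.138, -0.547, -0.459, 0], [-0.388, 0, 0, -0.138, -0.547, -0.459, 0], [-0.388, 0, 0, -0.138, -0.547, -0.459, 0], [-0.388, 0, 0, -0.138, -0.547, -0.459, 0], [-0.388, 0, 0, -0.138, -0.547, -0.459, 0], [-0.388, 0, 0, -0.138, -0.547, -0.459, 0], [-0.388, 0, 0, -0.138, -0.547, -0.459, 0]]])

```text
clock: 3.15
tcp_pos: [0.4484, 0.0932, 0.3691]
orientation: [0.5, -0.5, 0.5, 0.5]
wrist_force: [0.7, 0.8, 0.3]
finger_gap: -0.0001
```

```bash
python3 - <<'E'
from h import *
st=env.get_state();print(st['tcp_pos'],st['joint_pos'],np.round(tooly(st),3));print(np.round(row(st,[0.55,-0.1,0.38],np.pi),3))
E
```

```text
[0.44837598 0.09318681 0.36907223] [2.91935925e-02 7.73735332e-02 6.03551719e-02 1.55275386e+00
 2.04903979e-04 2.90802705e-02] [[ 0.001 -1.    -0.   ]
 [ 0.    -0.     1.   ]
 [-1.    -0.001  0.   ]]
[ 0.     0.     0.001 -0.011 -0.102 -0.193]
```

step_arm(moves=[[[0, 0, 0, -0.01, -0.1, -0.193, 0], [0, 0, 0, -0.01, -0.1, -0.193, 0], [0, 0, 0, -0.01, -0.1, -0.193, 0], [0, 0, 0, -0.01, -0.1, -0.193, 0], [0, 0, 0, -0.01, -0.1, -0.193, 0], [0, 0, 0, -0.01, -0.1, -0.193, 0], [0, 0, 0, -0.01, -0.1, -0.193, 0], [0, 0, 0, -0.01, -0.1, -0.193, 0]]])

```text
clock: 3.95
tcp_pos: [0.5479, -0.0988, 0.3794]
orientation: [-0.5, 0.5, -0.499, -0.5]
wrist_force: [0.9, 0.2, -0.1]
finger_gap: 0.0001
```

```bash
python3 - <<'E'
from h import *
n='wrist'
st,im,d=shot(n,'w1.png')
print(st['tcp_pos'],st['wrist_force'])
for t in ['hub_top','notch','pin','stud0','stud1','stud2']:
    for r in env.boxes_of(n,t)[:4]:
        uv=r['uv']; print(n,t,np.round(uv,1),round(r['confidence'],2),np.round(at_d(n,st,uv,d),3))
np.savez('w1.npz',im=im,d=d,pos=st['tcp_pos'],q=st['orientation'])
E
```

```text
[ 0.5479025  -0.09877136  0.37941621] [ 0.8643679   0.20676225 -0.05481452]
wrist hub_top [250.2 194.4] 0.67 [[ 0.576 -0.107  0.175]]
wrist notch [251.1 193.9] 0.92 [[ 0.576 -0.106  0.174]]
wrist pin [250.2 157.6] 0.73 [[ 0.537 -0.107  0.158]]
wrist stud0 [250.8 195.8] 0.83 [[ 0.578 -0.106  0.176]]
wrist stud1 [250.8 195.8] 0.83 [[ 0.578 -0.106  0.176]]
wrist stud2 [250.8 195.8] 0.83 [[ 0.578 -0.106  0.176]]
```

View pics/w1.png

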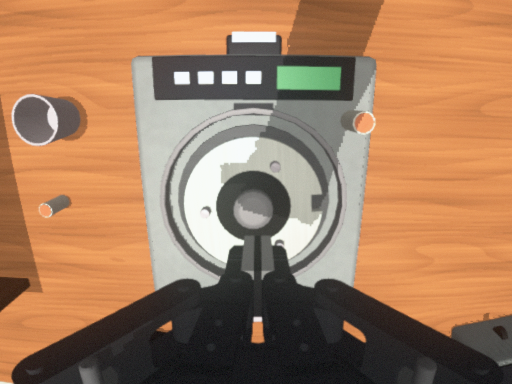

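The wrist view shows the hub at about (254,208), studs at (276,167), (206,212) and (280,243), and the notch at (318,203). The gripper hides the pin side. I'll refine these on an enlarged crop.

```bash
python3 - <<'E'
from h import *
a=cv2.imread('pics/w1.png')[100:285,150:360]; cv2.imwrite('pics/w1c.png',cv2.resize(a,None,fx=3.2,fy=3.2,interpolation=cv2.INTER_CUBIC))
a=cv2.imread('pics/top0.png')[145:225,260:352]; cv2.imwrite('pics/t1c.png',cv2.resize(a,None,fx=7,fy=7,interpolation=cv2.INTER_CUBIC))
z=np.load('w1.npz');st=dict(tcp_pos=z['pos'],orientation=z['q'])
S=[(276,167),(206,212),(280,243)]
print(at_z('wrist',st,S,.172),at_z('wrist',st,[(318,203)],.158),at_z('wrist',st,[(254,208.5)],.176))
E
```

```text
[[ 0.54478762 -0.07719279  0.172     ]
 [ 0.59922289 -0.15940742  0.172     ]
 [ 0.63967667 -0.07043208  0.172     ]] [[ 0.59253064 -0.02374411  0.158     ]] [[ 0.59332855 -0.1022479   0.176     ]]
```

View pics/w1c.png

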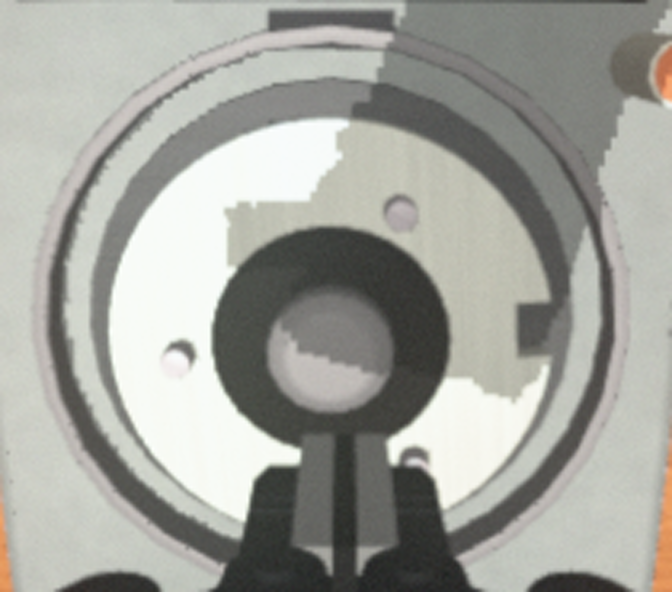

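View pics/t1c.png

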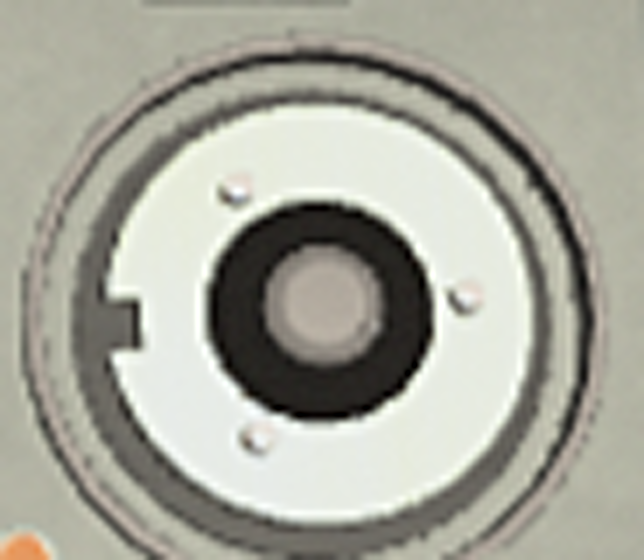

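```bash
cat > fit.py <<'E'
from h import *
from scipy.optimize import least_squares
def model(p,dz=0):
    cx,cy,th=p; 
    def P(r,a,z): return [cx+r*np.cos(th+a),cy+r*np.sin(th+a),z+dz]
    return P
def overlay(cam,st,im,p,box,s,fn,dz=0,pin=None):
    P=model(p,dz); x0,y0,x1,y1=box
    a=cv2.resize(im[y0:y1,x0:x1,::-1],None,fx=s,fy=s,interpolation=cv2.INTER_CUBIC)
    T=np.linspace(0,2*np.pi,80)
    C=[[P(85,t,0) for t in T]]
    def circ(c,r,z): return [[c[0]+r*np.cos(t),c[1]+r*np.sin(t),z] for t in T]
    L=[(circ(p,.085,.158+dz),(0,0,255)),(circ(p,.017,.176+dz),(0,255,0)),(circ(p,.024,.158+dz),(0,200,0))]
    for k in (60,180,300): 
        c=P(.058,np.radians(k),0); L.append((circ(c,.006,.172+dz),(255,0,255)))
    n=[P(np.hypot(r,w),np.arctan2(w,r),.158) for r,w in [(.0845,.011),(.072,.011),(.072,-.011),(.0845,-.011)]]
    L.append((n,(255,0,0)))
    L.append((circ(p,.111,.152),(0,255,255)))
    if pin is not None: L.append((circ([p[0]+.083*np.cos(pin),p[1]+.083*np.sin(pin)],.007,.145),(255,255,0)))
    for pts,col in L:
        uv=(proj(cam,st,pts)-[x0,y0]+.5)*s
        cv2.polylines(a,[uv.astype(np.int32).reshape(-1,1,2)],False,col,1)
    cv2.imwrite('pics/'+fn,a)
E
python3 - <<'E'
from fit import *
z=np.load('w1.npz');st=dict(tcp_pos=z['pos'],orientation=z['q'])
c=lambda l:np.array(l,float)/3.2-.5+[150,100]
obs_s=c([(401,213),(178,359),(414,465)]);ang=[60,180,300];obs_n=c([(518,303),(520,356)])
rim=c([(109,330),(330,118),(550,290)]);hub=c([(330,350)])
def res(p):
    P=model(p)
    s=[P(.058,np.radians(a),.172) for a in ang]
    n=[P(np.hypot(.072,.011),w,.158) for w in (np.arctan2(.011,.072),-np.arctan2(.011,.072))]
    # notch corners order: crop first is top (-x) 
    r=[(proj('wrist',st,s)-obs_s).ravel(),(proj('wrist',st,n)-obs_n).ravel()]
    q=at_z('wrist',st,rim,.158)[:,:2]-p[:2]
    r.append((np.hypot(*q.T)-.085)/.0012)
    r.append((proj('wrist',st,[[p[0],p[1],.176]])-hub).ravel())
    return np.concatenate(r)
f=least_squares(res,[.593,-.102,1.55],x_scale=[.01,.01,.1]);print(f.x,np.degrees(f.x[2]),np.round(f.fun,1))
overlay('wrist',st,z['im'],f.x,(150,100,360,285),3.2,'o1.png')
s2=env.get_state();im=cv2.imread('pics/top0.png')[:,:,::-1]
overlay('top',s2,im,f.x,(260,140,352,235),6.2,'o2.png')
E
```

```text
[ 0.59542469 -0.10364577  1.63036014] 93.41275502842865 [ 0.8 -0.1 -0.9  0.   0.   1.3  0.1 -0.8 -0.4 -0.4  0.4 -1.1  0.2  0.2
  1.3]
```

View pics/o1.png

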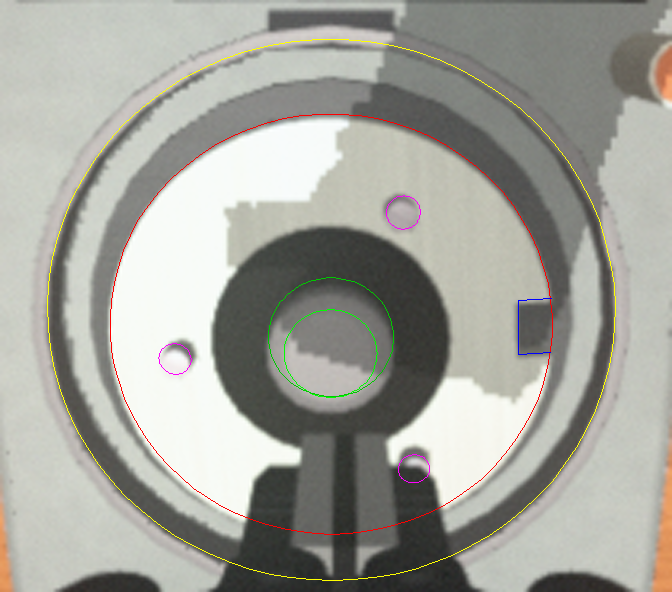

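View pics/o2.png

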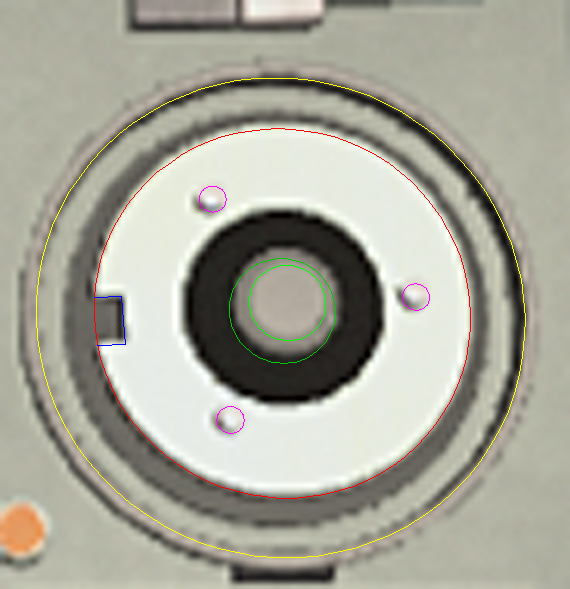

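```bash
python3 - <<'E'
from h import *
st,im,d=shot('top')
H,W=d.shape;u,v=np.meshgrid(np.arange(W),np.arange(H));
o,r=ray('top',st,np.c_[u.ravel(),v.ravel()]);P=o+r*d.ravel()[:,None]
m=(abs(P[:,2]-.130)<.006)&(abs(P[:,0]-.6)<.25)&(abs(P[:,1]+.1)<.17)
q=P[m][:,:2]
print(m.sum(),cv2.minAreaRect((q*1000).astype(np.float32)))
# left edge/right edge fits by row
for lo,hi in((.45,.55),(.55,.65),(.65,.75)):
    k=(q[:,0]>lo)&(q[:,0]<hi);print(lo,np.percentile(q[k,1],[.5,99.5]))
print(np.round(row(env.get_state(),[.622,-.154,.23],np.radians(207)),3))
E
```

```text
3619 ((603.4545288085938, -62.99394226074219), (217.20849609375, 365.5222473144531), 89.99239349365234)
0.45 [-0.06528603  0.04517604]
0.55 [-0.0203238   0.04533153]
0.65 [-0.15823406  0.04543573]
[-0.47  -0.     0.001  0.149 -0.073 -0.055]
```

The left case edge is parallel to world x, so the counter's yaw is about 0 and the pin lies at 0°. Next I go above the start point beside stud1.

step_arm(moves=[[[-0.15, 0, 0, 0.05, -0.03, -0.02, 0], [-0.3, 0, 0, 0.09, -0.06, -0.045, 0], [-0.47, 0, 0, 0.13, -0.073, -0.055, 0], [-0.47, 0, 0, 0.149, -0.073, -0.055, 0], [-0.47, 0, 0, 0.149, -0.073, -0.055, 0], [-0.47, 0, 0, 0.149, -0.073, -0.055, 0]]])

```text
clock: 4.95
tcp_pos: [0.6212, -0.154, 0.2307]
orientation: [0.37, -0.603, 0.37, 0.603]
wrist_force: [1.1, -0.3, 1.4]
finger_gap: -0.0002
```

```bash
python3 - <<'E'
from fit import *
st,im,d=shot('wrist','w2.png')
print(st['tcp_pos'],st['joint_pos'])
p=[.596,-.1035,np.radians(93.4)]
overlay('wrist',st,im,p,(100,60,420,300),2.2,'o3.png')
print(np.round(row(st,[.622,-.154,.174],np.radians(207)),3))
E
```

```text
[ 0.62116868 -0.15397229  0.2307295 ] [-3.68636158e-01  4.45989462e-01  2.12750704e-01  1.33755023e+00
  7.11416141e-04 -8.38762408e-01]
[-0.001  0.     0.001  0.057 -0.001 -0.   ]
```

View pics/o3.png

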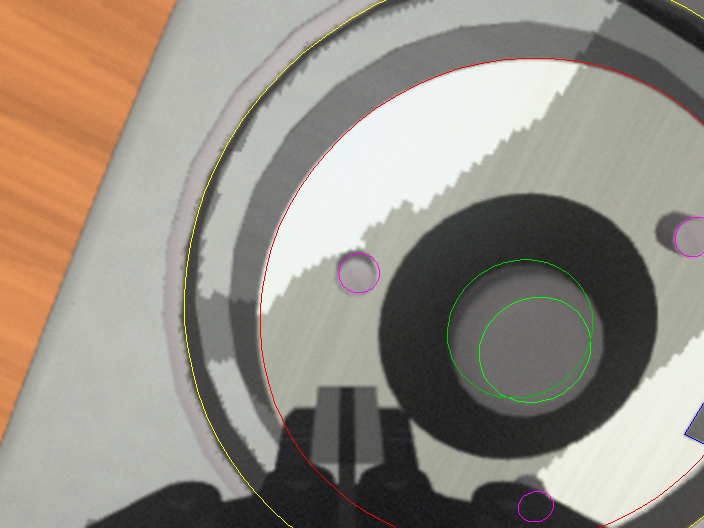

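step_arm(moves=[[[0, 0, 0, 0.03, -0.001, 0, 0], [0, 0, 0, 0.045, -0.001, 0, 0], [0, 0, 0, 0.052, -0.001, 0, 0], [0, 0, 0, 0.057, -0.001, 0, 0], [0, 0, 0, 0.057, -0.001, 0, 0]]])

```text
clock: 5.5
tcp_pos: [0.6233, -0.1536, 0.1766]
orientation: [-0.37, 0.604, -0.369, -0.601]
wrist_force: [-0.6, 0.1, 0.5]
finger_gap: -0.0001
```

```bash
python3 - <<'E'
from fit import *
st=env.get_state()
print(st['tcp_pos'],st['wrist_force'])
c=np.array([.596,-.1035])
for phi in np.r_[291:230:-5,228:194:-3]:
    a=np.radians(phi);print(phi,np.round(row(st,[*(c+.057*np.array([np.cos(a),np.sin(a)])),.174],a-np.pi/2),3).tolist())
E
```

```text
[ 0.62332598 -0.15363746  0.17658087] [-0.63714446  0.13283738  0.49119782]
291 [0.104, -0.003, 0.004, 0.003, 0.008, 0.0]
286 [0.191, -0.003, 0.004, 0.003, 0.012, 0.001]
281 [0.279, -0.003, 0.004, 0.003, 0.017, 0.002]
276 [0.366, -0.002, 0.004, 0.002, 0.022, 0.004]
271 [0.453, -0.002, 0.004, 0.002, 0.027, 0.006]
266 [0.54, -0.002, 0.004, 0.002, 0.031, 0.008]
261 [0.628, -0.002, 0.005, 0.002, 0.035, 0.011]
256 [0.715, -0.002, 0.005, 0.002, 0.039, 0.014]
251 [0.802, -0.001, 0.005, 0.002, 0.043, 0.017]
246 [0.889, -0.001, 0.005, 0.002, 0.046, 0.021]
241 [0.977, -0.001, 0.005, 0.002, 0.049, 0.025]
236 [1.064, -0.001, 0.005, 0.002, 0.051, 0.029]
231 [1.151, -0.001, 0.005, 0.002, 0.054, 0.034]
228 [1.204, -0.0, 0.005, 0.002, 0.055, 0.037]
225 [1.256, -0.0, 0.005, 0.002, 0.056, 0.039]
222 [1.308, -0.0, 0.005, 0.002, 0.057, 0.042]
219 [1.361, -0.0, 0.005, 0.002, 0.057, 0.045]
216 [1.413, 0.0, 0.005, 0.002, 0.058, 0.048]
213 [1.465, 0.0, 0.005, 0.002, 0.058, 0.051]
210 [1.518, 0.0, 0.005, 0.002, 0.059, 0.054]
207 [1.57, 0.0, 0.005, 0.002, 0.059, 0.057]
204 [1.622, 0.001, 0.005, 0.002, 0.059, 0.06]
201 [1.675, 0.001, 0.005, 0.002, 0.058, 0.063]
198 [1.727, 0.001, 0.005, 0.002, 0.058, 0.066]
195 [1.78, 0.001, 0.005, 0.002, 0.057, 0.069]
```

step_arm(moves=[[[0.104, 0, 0, 0.002, 0.008, 0, 0], [0.191, 0, 0, 0.002, 0.012, 0.001, 0], [0.279, 0, 0, 0.002, 0.017, 0.002, 0], [0.366, 0, 0, 0.002, 0.022, 0.004, 0], [0.453, 0, 0, 0.002, 0.027, 0.006, 0], [0.54, 0, 0, 0.002, 0.031, 0.008, 0], [0.628, 0, 0, 0.002, 0.035, 0.011, 0], [0.715, 0, 0, 0.002, 0.039, 0.014, 0], [0.802, 0, 0, 0.002, 0.043, 0.017, 0], [0.889, 0, 0, 0.002, 0.046, 0.021, 0]]])

```text
clock: 6.5
tcp_pos: [0.5739, -0.1564, 0.1762]
orientation: [0.596, -0.386, 0.592, 0.382]
wrist_force: [0.9, -0.7, 1.1]
finger_gap: -0.0003
```

```bash
python3 - <<'E'
from fit import *
st,im,d=shot('wrist','w3.png')
c=np.array([.596,-.1035]);v=st['tcp_pos'][:2]-c
phi=np.degrees(np.arctan2(v[1],v[0]))%360
print(st['tcp_pos'],st['wrist_force'],st['ft_torque'],phi,np.hypot(*v))
overlay('wrist',st,im,[*c,np.radians(phi-17-180)],(60,60,440,330),2,'o4.png',pin=0)
E
```

```text
[ 0.57387159 -0.15643328  0.1762443 ] [ 0.94555742 -0.72906093  1.07137949] [-0.23968341 -0.08875224  0.01938422] 247.3129576929216 0.05737245206201833
```

View pics/o4.png

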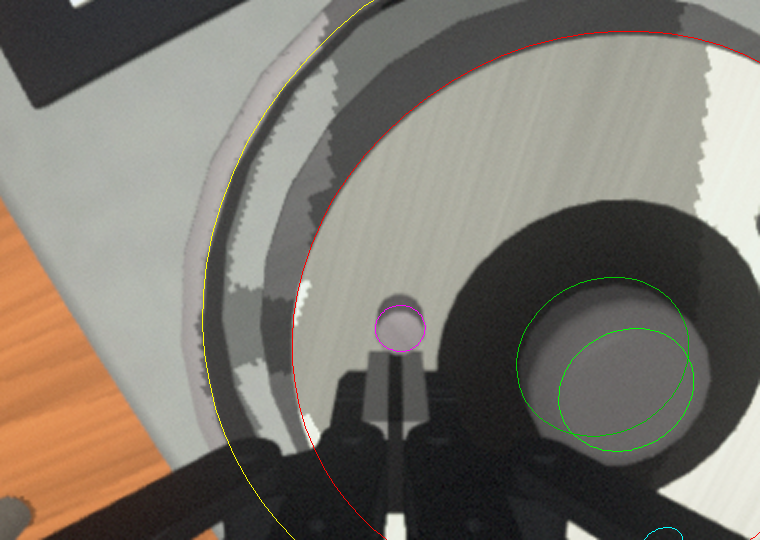

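```bash
python3 - <<'E'
from fit import *
st=env.get_state()
c=np.array([.596,-.1035])
for phi in np.r_[243:205:-4]:
    a=np.radians(phi);print(phi,np.round(row(st,[*(c+.057*np.array([np.cos(a),np.sin(a)])),.175],a-np.pi/2),3).tolist())
E
```

```text
243 [0.046, 0.001, 0.007, 0.001, 0.003, 0.0]
239 [0.116, 0.001, 0.007, 0.001, 0.007, 0.001]
235 [0.186, 0.002, 0.007, 0.001, 0.011, 0.001]
231 [0.255, 0.002, 0.007, 0.001, 0.015, 0.002]
227 [0.325, 0.002, 0.007, 0.001, 0.019, 0.003]
223 [0.395, 0.002, 0.007, 0.001, 0.023, 0.005]
219 [0.465, 0.003, 0.007, 0.001, 0.026, 0.006]
215 [0.535, 0.003, 0.007, 0.001, 0.03, 0.008]
211 [0.604, 0.003, 0.007, 0.001, 0.033, 0.01]
207 [0.674, 0.003, 0.007, 0.001, 0.036, 0.013]
```

step_arm(moves=[[[0.046, 0, 0.007, 0.001, 0.003, 0, 0], [0.116, 0, 0.007, 0.001, 0.007, 0.001, 0], [0.186, 0, 0.007, 0.001, 0.011, 0.001, 0], [0.255, 0, 0.007, 0.001, 0.015, 0.002, 0], [0.325, 0, 0.007, 0.001, 0.019, 0.003, 0], [0.395, 0, 0.007, 0.001, 0.023, 0.005, 0], [0.465, 0, 0.007, 0.001, 0.026, 0.006, 0], [0.535, 0, 0.007, 0.001, 0.03, 0.008, 0], [0.604, 0, 0.007, 0.001, 0.033, 0.01, 0], [0.65, 0, 0.007, 0.001, 0.035, 0.012, 0], [0.65, 0, 0.007, 0.001, 0.035, 0.012, 0]]])

```text
clock: 7.65
tcp_pos: [0.5467, -0.1306, 0.1763]
orientation: [0.687, -0.174, 0.684, 0.174]
wrist_force: [-0.6, -0.1, 0.3]
finger_gap: -0.0002
```

```bash
python3 - <<'E'
from fit import *
st,im,d=shot('wrist','w4.png')
c=np.array([.596,-.1035]);v=st['tcp_pos'][:2]-c
phi=np.degrees(np.arctan2(v[1],v[0]))%360
print(st['tcp_pos'],st['wrist_force'],phi,np.hypot(*v))
overlay('wrist',st,im,[*c,np.radians(phi-17-180)],(120,60,512,330),2,'o5.png',pin=0)
s,im,d=shot('top','t4.png')
overlay('top',s,im,[*c,np.radians(phi-17-180)],(260,140,352,235),6.2,'o6.png',pin=0)
E
```

```text
[ 0.54673467 -0.13059461  0.17631382] [-0.58720288 -0.13363569  0.28100784] 208.80961354489656 0.056224471931908215
```

View pics/o5.png

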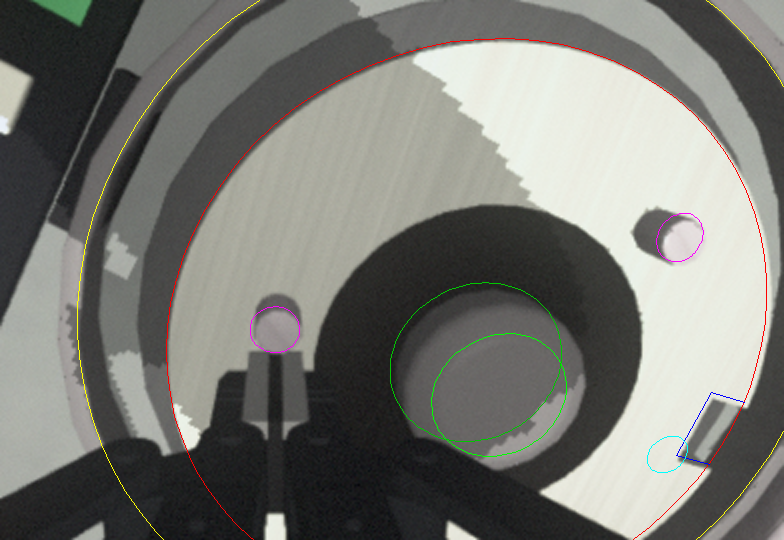

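View pics/o6.png

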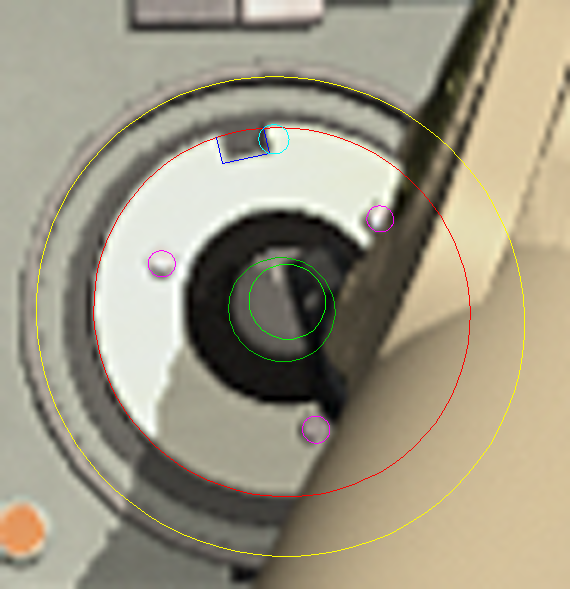

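```bash
python3 - <<'E'
from fit import *
st=env.get_state()
c=np.array([.596,-.1035])
for phi in np.r_[206.5:195:-2]:
    a=np.radians(phi);print(phi,np.round(row(st,[*(c+.057*np.array([np.cos(a),np.sin(a)])),.175],a-np.pi/2),3).tolist())
E
```

```text
206.5 [0.035, 0.004, -0.0, 0.001, 0.002, -0.001]
204.5 [0.07, 0.004, -0.0, 0.001, 0.004, -0.0]
202.5 [0.105, 0.004, -0.0, 0.001, 0.006, -0.0]
200.5 [0.14, 0.004, -0.001, 0.001, 0.008, -0.0]
198.5 [0.175, 0.004, -0.001, 0.001, 0.01, 0.0]
196.5 [0.21, 0.004, -0.001, 0.001, 0.012, 0.001]
```

step_arm(moves=[[[0.035, 0, 0, 0.001, 0.002, 0, 0], [0.07, 0, 0, 0.001, 0.004, 0, 0], [0.105, 0, 0, 0.001, 0.006, 0, 0], [0.14, 0, 0, 0.001, 0.008, 0, 0], [0.15, 0, 0, 0.001, 0.0085, 0, 0], [0.15, 0, 0, 0.001, 0.0085, 0, 0]]])

```text
clock: 8.35
tcp_pos: [0.543, -0.1235, 0.1752]
orientation: [0.698, -0.122, 0.695, 0.123]
wrist_force: [1.2, -0.8, 0.5]
finger_gap: 0.0001
```

```bash
python3 - <<'E'
from fit import *
st,im,d=shot('wrist','w5.png')
c=np.array([.596,-.1035]);v=st['tcp_pos'][:2]-c
phi=np.degrees(np.arctan2(v[1],v[0]))%360
print(st['tcp_pos'],st['wrist_force'],phi,np.hypot(*v))
overlay('wrist',st,im,[*c,np.radians(phi-17-180)],(352,160,512,290),4.6,'o7.png')
s,im,d=shot('top','t5.png')
overlay('top',s,im,[*c,np.radians(phi-17-180)],(285,150,320,190),14,'o8.png')
E
```

```text
[ 0.54303124 -0.12349477  0.17522241] [ 1.16492617 -0.84874723  0.53740457] 200.68063133486785 0.05661696110980791
```

View pics/o7.png

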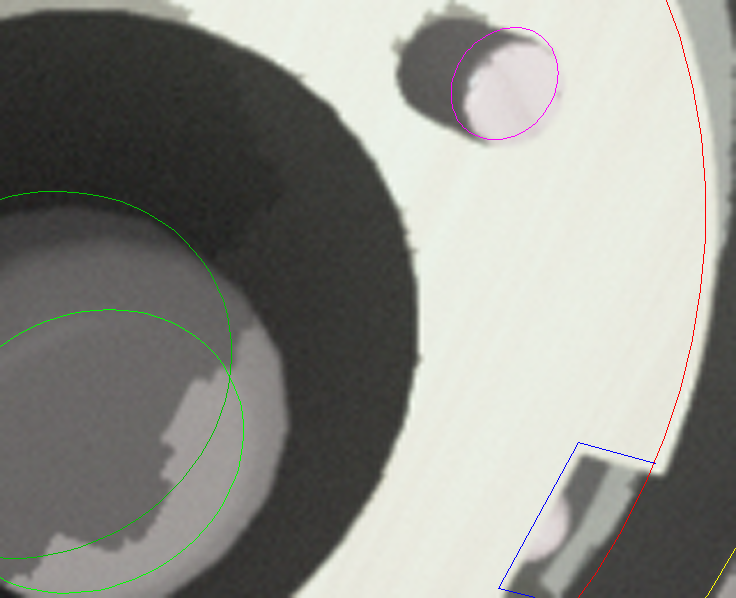

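View pics/o8.png

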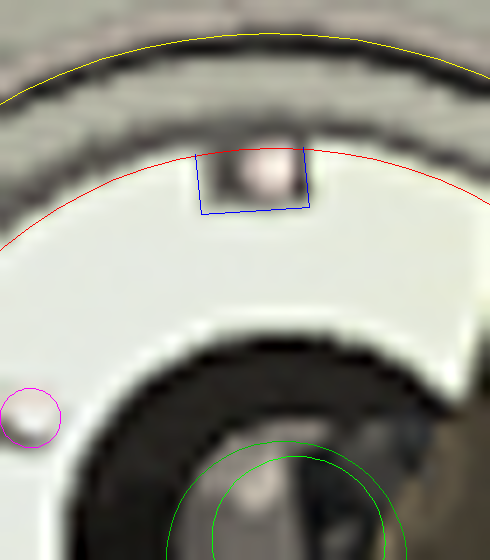

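```bash
python3 - <<'E'
from fit import *
st=env.get_state()
f=lambda a,b:[285+a/14-.5,150+b/14-.5]
print('pin',at_z('top',st,[f(268,168)],.147),'notch edges',at_z('top',st,[f(207,180),f(305,180)],.158))
print(np.linalg.inv(env.get_calibration('top')['camera_from_world'])[:3,3])
im=cv2.imread('pics/t5.png')
print(im[158:168,296:312].mean(2).astype(int))
E
```

```text
pin [[ 0.6798474  -0.10315042  0.147     ]] notch edges [[ 0.67430261 -0.0892502   0.158     ]
 [ 0.67429183 -0.10912803  0.158     ]]
[0.39803053 0.03301931 1.16816968]
[[137 132 132 119 116 109 107 107  96 102 116 112 110 125 128 135]
 [ 89  83  82  85  91  91  86  79  86  84  77 101  82  73  74  82]
 [ 96 131 142 126  97  89 111 153 173 174  98 193 208 204 175 168]
 [209 222 229 161  97  81 144 202 231 219 101 225 242 239 228 229]
 [237 236 244 169  95  68 145 198 228 211  91 218 235 228 228 230]
 [230 229 238 182 100  72  96 153 181 156  59 185 228 228 226 227]
 [228 229 234 185 141 137 125 132 141 155 145 206 229 228 228 226]
 [228 229 231 220 218 220 217 212 209 222 224 230 230 228 228 226]
 [228 228 230 231 233 234 235 233 233 232 231 230 229 227 228 226]
 [228 229 228 229 229 228 229 229 229 229 228 227 227 228 228 226]]
```

```bash
python3 - <<'E'
from fit import *
st=env.get_state()
c=np.array([.596,-.1035])
for phi in [199,197.5,197]:
    a=np.radians(phi);print(phi,np.round(row(st,[*(c+.0568*np.array([np.cos(a),np.sin(a)])),.175],a-np.pi/2),4).tolist())
E
```

```text
199 [0.0169, 0.0043, -0.0003, 0.0001, 0.0016, -0.0]
197.5 [0.0431, 0.0043, -0.0003, 0.0001, 0.0031, 0.0]
197 [0.0518, 0.0043, -0.0003, 0.0001, 0.0036, 0.0001]
```

step_arm(moves=[[[0.017, 0, 0, 0, 0.0016, 0, 0], [0.043, 0, 0, 0, 0.003, 0, 0], [0.052, 0, 0, 0, 0.0036, 0, 0], [0.052, 0, 0, 0, 0.0036, 0, 0], [0.052, 0, 0, 0, 0.0036, 0, 0]]])

```text
clock: 8.95
tcp_pos: [0.5415, -0.1199, 0.175]
orientation: [0.701, -0.104, 0.698, 0.105]
wrist_force: [0.0, -0.4, 0.8]
finger_gap: 0.0
```

```bash
cat > chk.py <<'E'
from fit import *
import sys
st,im,d=shot('wrist',f'w{sys.argv[1]}.png')
c=np.array([.596,-.1035]);v=st['tcp_pos'][:2]-c
phi=np.degrees(np.arctan2(v[1],v[0]))%360
print(st['clock'],st['tcp_pos'],st['wrist_force'],phi,np.hypot(*v))
s,im2,d=shot('top',f't{sys.argv[1]}.png')
print(im2[157:166,296:312].mean(2).astype(int))
b=tuple(map(int,sys.argv[2].split(',')))
a=cv2.resize(im[b[1]:b[3],b[0]:b[2],::-1],None,fx=4,fy=4,interpolation=cv2.INTER_CUBIC);cv2.imwrite(f'pics/x{sys.argv[1]}.png',a)
E
python3 chk.py 6 352,160,512,300
```

```text
8.95 [ 0.54149482 -0.11993387  0.17500806] [ 0.00401362 -0.3841641   0.77138711] 196.77860307810388 0.05692878332644123
[[173 173 178 161 157 151 148 149 140 146 163 163 156 168 174 174]
 [135 132 131 117 114 108 105 107  98 102 117 118 112 129 130 135]
 [ 90  81  78  75  78  82  83  78  86  84  84  89  87  80  78  84]
 [ 96 130 133 192 213 143 111 152 175 176 112  86  77 192 181 169]
 [209 217 216 237 249 162 141 197 230 220 134  88  66 234 237 228]
 [236 234 233 233 241 146 140 193 227 212 132  72  44 226 237 231]
 [230 229 227 230 239 152  94 148 182 159 105  50  22 221 233 228]
 [228 227 228 229 234 192 155 139 141 142 140 115 100 221 232 226]
 [227 228 228 228 231 226 225 214 208 216 221 215 209 229 230 228]]
```

View pics/x6.png

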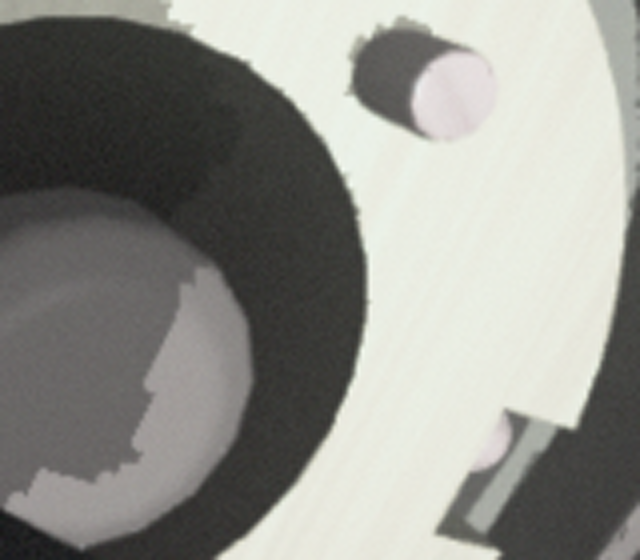

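Notch and pin now coincide in the top view to within about 1 mm: notch centre at column 304.7, pin at 304.1, and near-zero offset after the parallax correction. I'll back off, lift and go over the hub.

step_arm(moves=[[[0, 0, 0, 0, -0.004, 0, 0], [0, 0, 0, 0, -0.006, 0, 0], [0, 0, 0, -0.03, -0.006, 0, 0], [0, 0, 0, -0.05, -0.006, 0, 0], [0, 0, 0, -0.05, -0.006, 0, 0]]])

```text
clock: 9.55
tcp_pos: [0.5445, -0.1266, 0.2278]
orientation: [0.702, -0.105, 0.696, 0.104]
wrist_force: [0.5, -0.5, 0.5]
finger_gap: -0.0001
```

```bash
python3 - <<'E'
from fit import *
st=env.get_state()
print(st['tcp_pos'],st['wrist_force'],np.round(row(st,[.596,-.1037,.215],np.radians(107)),4))
E
python3 chk.py 7 352,160,512,300
```

```text
[ 0.5445292  -0.12657341  0.22780747] [ 0.52310438 -0.50209164  0.49795102] [-0.0002  0.0079  0.0023  0.0132  0.0069  0.0558]
9.55 [ 0.5445292  -0.12657341  0.22780747] [ 0.52310438 -0.50209164  0.49795102] 204.1458120966381 0.05640590350333639
[[171 174 175 161 156 149 148 150 139 146 161 160 155 169 173 171]
 [136 131 130 117 113 105 105 107  94 100 117 116 112 126 130 135]
 [ 89  81  77  76  76  81  84  77  87  82  85  89  87  82  76  81]
 [ 97 126 132 190 211 141 109 148 174 174 112  87  76 191 179 169]
 [206 215 215 236 248 161 138 198 228 221 132  85  66 232 236 228]
 [236 233 233 231 240 148 136 194 225 212 131  73  45 225 236 231]
 [229 228 227 228 237 150  93 148 181 159 103  48  21 219 232 226]
 [227 226 227 229 233 191 152 138 139 140 137 114  99 221 231 227]
 [227 227 227 228 231 226 224 214 208 215 219 212 208 228 229 227]]
```

step_arm(moves=[[[0, 0.008, 0.002, 0, 0.005, 0.03, 0], [0, 0.008, 0.002, 0, 0.007, 0.056, 0], [0, 0.008, 0.002, 0.013, 0.007, 0.056, 0], [0, 0.008, 0.002, 0.023, 0.007, 0.056, 0], [0, 0.008, 0.002, 0.03, 0.007, 0.056, 0], [0, 0.008, 0.002, 0.03, 0.007, 0.056, 0]]])

```text
clock: 10.25
tcp_pos: [0.5928, -0.1028, 0.1929]
orientation: [0.697, -0.103, 0.702, 0.106]
wrist_force: [0.2, -0.4, 0.1]
finger_gap: 0.0003
```

```bash
python3 chk.py 8 150,60,350,200; python3 -c "
from h import *
st=env.get_state();print(np.round(row(st,[.596,-.1037,.187],np.radians(107)),4))"
```

```text
10.25 [ 0.59281198 -0.10276908  0.19294625] [ 0.17181342 -0.39683563  0.13311836] 167.08685822910383 0.00327073332738356
[[171 173 173 162 155 148 147 150 141  87  50  41 140 171 171 169]
 [133 129 130 120 119 113 102 101  91  60  51  66 151 168 165 165]
 [ 88  84  86  75  66  62  59  60  66  60  49 108 160 166 163 163]
 [ 95 131 112  52  28  19  44  59  59  57  49 133 160 160 161 162]
 [207 220 182  78  17  30  38  57  60  54  70 140 156 159 145 137]
 [235 239 238 117   8  24  49  63  60  47 104 149 156 144 124 114]
 [227 229 246 136  13  32  63  64  57  47 123 149 139 119 113 120]
 [225 228 243 156  40  49  64  61  54  71 134 130 114 107 117 126]
 [226 227 241 167  55  49  63  60  51  94 121 107 104 113 123 129]]
[-0.0009 -0.0044 -0.003   0.0079 -0.0012  0.0018]
```

View pics/w8.png

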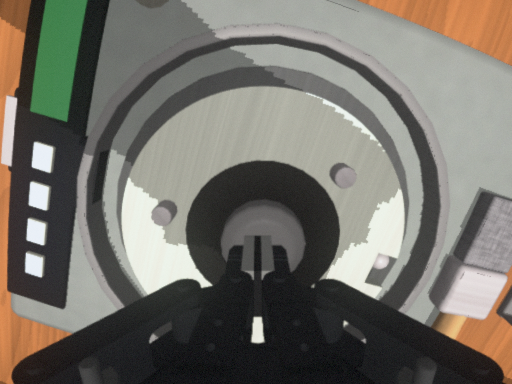

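The fingertips stand over the hub, and the pin shows in the notch at (382,265). I'll press gently in small steps.

step_arm(moves=[[[0, 0, 0, 0.002, -0.001, 0.002, 0], [0, 0, 0, 0.004, -0.001, 0.002, 0], [0, 0, 0, 0.006, -0.001, 0.002, 0], [0, 0, 0, 0.007, -0.001, 0.002, 0], [0, 0, 0, 0.008, -0.001, 0.002, 0], [0, 0, 0, 0.008, -0.001, 0.002, 0]]])

```text
clock: 10.95
tcp_pos: [0.5962, -0.1035, 0.1872]
orientation: [0.698, -0.104, 0.701, 0.105]
wrist_force: [-1.0, -0.1, 2.6]
finger_gap: -0.0001
```

step_arm(moves=[[[0, 0, 0, 0.001, 0, 0, 0], [0, 0, 0, 0.002, 0, 0, 0], [0, 0, 0, 0.003, 0, 0, 0], [0, 0, 0, 0.003, 0, 0, 0]]])

```text
clock: 11.35
tcp_pos: [0.5961, -0.1035, 0.1848]
orientation: [0.698, -0.104, 0.701, 0.105]
wrist_force: [-1.3, 0.0, 4.4]
finger_gap: 0.0003
```

step_arm(moves=[[[0, 0, 0, 0.001, 0, 0, 0], [0, 0, 0, 0.002, 0, 0, 0], [0, 0, 0, 0.003, 0, 0, 0], [0, 0, 0, 0.003, 0, 0, 0]]])

```text
clock: 11.75
tcp_pos: [0.5961, -0.1035, 0.1824]
orientation: [0.698, -0.104, 0.701, 0.105]
wrist_force: [-1.0, 0.1, 4.7]
finger_gap: 0.0001
```

step_arm(moves=[[[0, 0, 0, 0.001, 0, 0, 0], [0, 0, 0, 0.002, 0, 0, 0], [0, 0, 0, 0.003, 0, 0, 0], [0, 0, 0, 0.004, 0, 0, 0], [0, 0, 0, 0.004, 0, 0, 0]]])

```text
clock: 12.25
tcp_pos: [0.5962, -0.1034, 0.1788]
orientation: [0.698, -0.104, 0.7, 0.105]
wrist_force: [-1.6, 0.2, 4.9]
finger_gap: -0.0004
```

step_arm(moves=[[[0, 0, 0, 0.001, 0, 0, 0], [0, 0, 0, 0.002, 0, 0, 0], [0, 0, 0, 0.002, 0, 0, 0]]])

```text
clock: 12.55
tcp_pos: [0.5961, -0.1035, 0.1772]
orientation: [0.698, -0.104, 0.7, 0.105]
wrist_force: [-2.4, 0.7, 4.6]
finger_gap: 0.0003
```

step_arm(moves=[[[0, 0, 0, 0.001, 0, 0, 0], [0, 0, 0, 0.002, 0, 0, 0], [0, 0, 0, 0.002, 0, 0, 0]]])

```text
clock: 12.85
tcp_pos: [0.5961, -0.1035, 0.177]
orientation: [0.699, -0.104, 0.7, 0.104]
wrist_force: [-4.7, 0.7, 12.5]
finger_gap: 0.0
```

The force rose to 12.5 N with no further motion at 0.177, about 10 mm down, so it looks seated. I'll lift away and look.

step_arm(moves=[[[0, 0, 0, -0.005, 0, 0, 0], [0, 0, 0, -0.04, 0, 0, 0], [0, 0, 0, -0.09, 0, 0, 0], [0, 0, 0, -0.13, 0, 0, 0], [0, 0, 0, -0.17, 0.0, 0, 0], [0, 0, 0, -0.19, 0.08, -0.05, 0], [0, 0, 0, -0.19, 0.12, -0.06, 0], [0, 0, 0, -0.19, 0.16, -0.06, 0], [0, 0, 0, -0.19, 0.16, -0.06, 0], [0, 0, 0, -0.19, 0.16, -0.06, 0]]])

```text
clock: 13.85
tcp_pos: [0.4909, 0.0346, 0.3682]
orientation: [0.699, -0.106, 0.699, 0.106]
wrist_force: [-1.2, -0.5, 0.8]
finger_gap: -0.0
```

```bash
python3 - <<'E'
from fit import *
st,im,d=shot('wrist','w9.png');print(st['clock'],st['tcp_pos'],st['wrist_force'])
s,i2,d2=shot('top','t9.png')
overlay('top',s,i2,[.596,-.1037,0],(255,135,360,235),5.6,'o9.png',dz=-.010)
for cam,S,D in(('top',s,d2),('wrist',st,d)):
    for nm,P in(('hub',[.596,-.1037,.166]),('disc+y',[.61,-.035,.148]),('disc-y',[.61,-.17,.148]),('disc-x',[.53,-.12,.148]),('disc+x',[.66,-.08,.148]),('wallrim',[.596,.011,.152]),('deck',[.50,.03,.13])):
        uv=proj(cam,S,P)[0]
        if 2<uv[0]<509 and 2<uv[1]<381:
            a,b=np.round(uv).astype(int);o,v=ray(cam,S,[uv]);print(cam,nm,np.round(uv),np.round((o+v*np.median(D[b-1:b+2,a-1:a+2]))[0],4))
E
```

```text
13.85 [0.49092225 0.03460128 0.36818399] [-1.16955131 -0.4975084   0.84478953]
top hub [305. 189.] [ 0.5955 -0.1034  0.1684]
top disc+y [280. 185.] [0.4674 0.0108 0.8343]
top disc-y [328. 185.] [ 0.6093 -0.1693  0.1514]
top disc-x [311. 213.] [ 0.5297 -0.1197  0.15  ]
top disc+x [296. 168.] [ 0.481  -0.0028  0.845 ]
top wallrim [264. 190.] [0.4637 0.0257 0.8312]
top deck [257. 225.] [0.4312 0.032  0.83  ]
wrist hub [303. 296.] [0.5052 0.0464 0.4071]
wrist disc+y [329. 246.] [ 0.6099 -0.0349  0.1483]
wrist disc-y [294. 328.] [0.496  0.0535 0.435 ]
wrist disc-x [250. 285.] [0.4859 0.0449 0.4069]
wrist disc+x [351. 285.] [ 0.6596 -0.0796  0.1487]
wrist wallrim [333. 212.] [0.5957 0.0113 0.1529]
wrist deck [262. 171.] [0.4999 0.0302 0.1308]
```

View pics/o9.png

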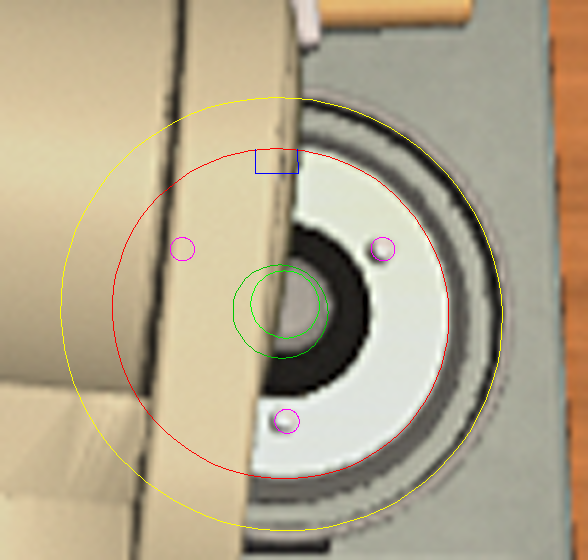

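View pics/w9.png

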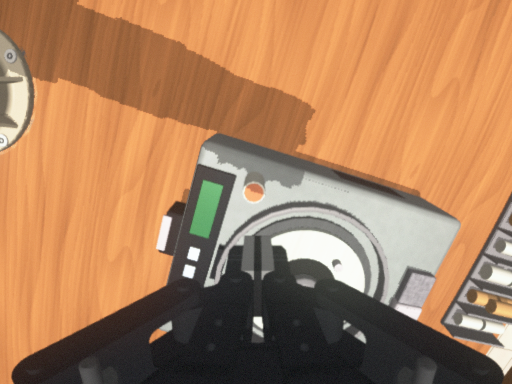

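```bash
python3 -c "
from h import *
print(env.get_state()['wrist_force']);print(env.hand_in())"
```

```text
[-0.62041556 -0.38102746  0.19932719]
the job is handed in; nothing more can be done
None
```

The feed disc is seated: I turned it until its notch stood over the pin, pressed it home, took the hand away and handed the job in at about 14 s.

- **Turning:** with the fingers shut, I pushed stud1 about 93° clockwise. The top camera then put the notch within about 1 mm of the pin, inside the 4 mm of play.
- **Pressing:** the hub went down about 10 mm under roughly 5 N. It then stopped, and the force rose to 12.5 N with no further motion, so I released it.
- **Height check:** after lifting away, the wrist camera's depth put the disc top at 0.148–0.149 m, against 0.148 m expected when seated. Known surfaces read about 0.8 mm high in the same image.
- **Disagreement:** the top camera read the disc 1.5 to 3 mm higher (0.150–0.151 m). I put this down to its coarser depth, but I did not check it further.
- **Angle and other items:** the last top view showed the two visible studs within a few pixels of where they belong at the zero angle. The arm hid the notch and the third stud in that picture. The brush and the roll on the deck showed no sign of having moved in the last pictures, but I did not measure them. I did not re-check the other items, though the arm's path stayed clear of them.

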